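# Set the strip feeder back one notch

## Task

The feed wheel of the strip feeder stands one notch too far forward. With a fingertip, tip the ratchet pawl's knob over so that the pawl lifts clear of the teeth and stays up, push the wheel backward by one notch only, then tip the pawl back so that its nose lies fully down in the next notch. Do not pinch the pawl's knob or the top spoke's ball, and leave the other things on the bench where they are.

Things in the scene. Friction and masses are not known exactly. Their poses are not given: they have to be found in the camera images.
- feeder: Strip feeder, bolted down: grey base 160 x 240 x 12 mm, aluminium columns. Origin on the bench below the middle of the wheel shaft; z up; x along the level shaft, y level across it. Shaft 95 mm above the bench. Along x: star handwheel at -50 mm, columns at -10 to 0, ratchet wheel and pawl at +20, pawl's knob at +60, rubber roller at +30 to +68 over an empty guide. Nothing is higher than 220 mm.
- wheel (a joint): Turn of the wheel (ratchet wheel, star handwheel and roller in one), rad. Forward GROWS (top moves to the feeder's -y), backward falls (top moves to +y). A notch is 0.785. At 0 a tooth meets the lowered pawl and can go no further back; starts at 0.03 to 0.22. One notch back, the pawl goes fully down only at about -0.77 to -0.45. A friction brake (0.12 N m) keeps it where it is left.
- spoke_ball (a point): Centre of the black ball (18 mm across) on the uppermost spoke of the star handwheel, 74 mm from the shaft, at x = -50 mm in the feeder's frame. The spoke is a straight steel rod 10 mm thick from hub to ball; it stands upright when the wheel reads -0.33 and leans towards -y at the start. Three more spokes follow at quarter turns.
- pawl (a joint): Tilt of the pawl, rad: 0 = nose fully down in a notch, 0.9 = fully lifted, against its stop. Grows as the knob tips towards the feeder's +y. The knob is the heavy end: past about 0.45 the pawl falls over to the stop by itself and stays lifted; tipped back below that it falls onto the wheel by itself. Needs about 1 N at the knob.
- pawl_knob (a point): Centre of the dark steel ball knob (20 mm across) on the pawl's thumb lever: a rod 8 mm thick rising 46 mm from the end of the pawl's cross shaft (12 mm thick, z = 161 mm), at x = +60 mm in the feeder's frame. Pawl down: it leans 20 degrees from upright towards -y, 204 mm above the bench; lifted: 32 degrees towards +y, 200 mm above the bench.
- tray: Bystander: loose clear plastic component tray with small compartments, 130 x 100 x 22 mm; origin at the centre of its underside.
- jar: Bystander: loose white jar with black cap, 44 mm across, 65 mm high; origin at the centre of its underside.
- screwdriver: Bystander: loose screwdriver, 170 mm long, with black handle, lying along its x, about 30 mm thick at most.
- spare_roller: Bystander: loose black rubber roller standing on end, 44 mm across, 38 mm high; origin at the centre of its underside.
- pawl_pivot (a point): Axis of the pawl's pivot (fixed): x = 20, y = 70, z = 161 mm in the feeder's frame, beside the top of the taller column (170 mm high, y = 55 to 85 mm). The pawl's arm reaches 70 mm from here towards -y, and its nose drops between the teeth at the very top of the ratchet wheel (y = 0), which has 8 saw teeth, tip radius 58 mm, 12 mm deep.

How it is judged:
By the outcome, as a careful person would: the job done as asked, in the order asked, and still so for the second after the job is handed in, with the robot touching nothing.
It also fails if it takes over 64 s, if anything falls off the work surface, if the arm or the gripper's body presses on something with over 40 N, if the wrist force passes 120 N, or if a joint passes its speed limit or range.

## Robot

A 6-joint arm with a two-finger parallel gripper is mounted at the origin on the work surface. World frame = base frame: x ahead of the robot, y to its left, z up, the work surface at z = 0. Lengths are in m, angles in rad, forces in N, time in s.
With the tool pointing down it reaches from about 0.275 to 1 m from the base axis. Payload 8.4 kg.
Tool frame: the origin (TCP) lies at the very end of the fingers, on their centre line; the grasp point (between the pads) lies 19 mm behind it; x points along the fingers, y is the direction in which the jaws open and shut, and the axes are right-handed (so a half turn about x gives the same grasp; the last joint's range is limited). The gripper opens to 85 mm and grips with 20 to 120 N. Pads are 22 mm wide; open, the fingers measure 114 mm over their backs; the gripper's body (76 mm by 85 mm) begins 54 mm behind the grasp point. The pads swing forward as they close: fully open they stand 13 mm farther back than shut.
Start: joints at [-1.315, 0.353, 1.633, -0, 1.155, -0.002], TCP at [0.159, -0.604, 0.206] pointing down, gripper open.
Joint ranges: [-2.63, 2.63], [-0.92, 2.1], [0.06, 2.66], [-1.3, 4.44], [0, 2.69], [-3.02, 3.02]. Speed limits (rad/s): [2.22, 2.22, 2.79, 3.14, 3.14, 3.14].

## Interface

Orientations are given as a unit quaternion [w, x, y, z].
In Python, from bench import env gives the robot as it stands. The module is installed in compiled form; this text tells all that it offers.
- The arm moves only by the shell command python3 -m handwheel 'ROWS' [FORCE]. ROWS is JSON, a list of rows, each a list of 7 numbers: the opening, from 0 (shut) to 1 (fully open), then the shift along the tool's x, y, z as a fraction of full scale, then the turn, a rotation vector about the tool's x, y, z as a fraction of full scale. In form: [[grip, x, y, z, rx, ry, rz], ...]. A call has 1 to 20 rows; each row shifts and turns the pose as measured when the row begins, along the tool's axes as they then stand; what a row does not reach is not made up. Full scale, the value 1, is 1 m for a shift and 120 degrees for a turn. A row lasts 1/8 s, in which the tool goes at most 62.5 mm and 10.7 degrees, less where a joint would pass 70% of its speed; a pose out of reach is approached as far as the arm can. A call with a number of a shift or a turn outside -1 to 1 is refused whole. A call with a gripper value outside its range is refused whole. The fingers move at their own pace and stop on an object; FORCE is the grip in N (left out, the last holds). Time passes only in rows, so rows that do not move let the fingers close. It gives the time, the measured TCP pose, the force and the opening at its end, in the units of the state.
- env.get_state(): the state, without advancing time (a new reading comes with each control period).
- env.read_camera(name): name is "scene" or "top" or "wrist"; returns (picture, depth): 400x640x3 uint8, red, green, blue; 400x640 float32, m along the optical axis (not along the pixel's ray), 0 where there is no reading.
- env.get_calibration(name): a dict with "fx", "fy", "cx", "cy" (pixels), "extrinsics" (4x4, takes a point from camera to world coordinates). Camera axes: x right, y up, looking along -z (the intrinsics and any distortion apply to the point x, -y, -z); pixel columns grow to the right and rows downward; lengths in m; the calibration is good to about 2 mm. The wrist camera is an equidistant fisheye: a pixel r from the principal point sees the ray r / f radians off the axis. A picture is of the moment at which its call begins: read the wrist's pose just before it. get_calibration takes no time and is no camera call; for the wrist camera it gives the pose at the moment of the call.
- env.job_done(): hands the job in, once; it reports no verdict.
Trained networks look in the newest picture that a camera, given by its name, has taken for a name from the list of things; names that differ only in an ending like _2 or _b are one class to them, and where a whole thing is asked for, a point or a joint stands for the part that bears it (a point fixed in the world has none). Each returns a list of dicts, best first, with "p" (0 to 1); they miss things now and then, are a little off and sometimes report something else, mostly with a low value. They report only what shows in the picture. A call takes as long as a camera call.
- env.spot_in(camera, target): "at" ([x, y, z] in m, in world coordinates, good to about 4 mm: the middle of the surface that is visible of it).
- env.outline_of(camera, target): "pixels" (400x640 bool, what is visible of it).
- env.landmark_of(camera, target): "at" ([x, y, z] in m, in world coordinates, good to about 4 mm: a listed point, or the origin of a listed thing).
The state is a dict: "t": time; "joint_positions": joint angles; "qd": joint speeds; "effort": joint torques, N m; "eef_pos": TCP position; "ee_rot": TCP orientation; "force": force on the tool from outside, world axes, zero at the start; "ft_torque": the same for the moment, N m; "width": finger opening in m.
Only numpy, scipy, OpenCV 4.12 (cv2) and the standard library are available. Lean on these libraries where they do the work, as an engineer would, in place of code of your own. Each camera call takes 0.05 s, during which the arm holds its last target. There are 200 camera calls.

## Working session

There is one attempt and no reset: what is moved stays moved. The work goes in short steps, Python scripts to look and compute and a shell command to move; the robot and the scene stay as the last step left them, time stands still between calls to the robot, and variables do not carry over. Pictures are saved under pics/ and viewed, about 8 in all and at most 12, crops included, and the job is handed in when it is done.

```bash
mkdir -p pics; cat > h.py <<'E'
import numpy as np, cv2
from bench import env
from scipy.spatial.transform import Rotation as R
def Rq(q): return R.from_quat([q[1],q[2],q[3],q[0]])
E
python3 - <<'E'
from h import *
s=env.get_state(); print({k:np.round(v,3).tolist() for k,v in s.items()})
for c in ("scene","top"):
    p,d=env.read_camera(c); cv2.imwrite(f"pics/{c}0.png",p[:,:,::-1])
    print(c,np.round(env.get_calibration(c)["extrinsics"],3).tolist())
    for t in ("feeder","spoke_ball","pawl_knob","pawl_pivot","tray","jar","screwdriver","spare_roller"):
        print(t,[(round(x["p"],2),np.round(x["at"],3).tolist()) for x in env.landmark_of(c,t)[:2]])
E
```

```text
{'t': 0.0, 'joint_positions': [-1.315, 0.354, 1.634, 0.0, 1.155, -0.002], 'qd': [0.001, 0.001, -0.001, -0.001, -0.002, -0.0], 'effort': [0.001, -60.525, -34.207, 0.0, 0.009, 0.0], 'eef_pos': [0.159, -0.604, 0.205], 'ee_rot': [-0.09, -0.701, -0.091, 0.701], 'force': [-0.107, -0.853, 0.096], 'ft_torque': [0.026, 0.034, 0.002], 'width': 0.085}
scene [[0.639, -0.418, 0.646, 1.258], [0.769, 0.346, -0.537, -0.542], [0.001, 0.84, 0.543, 0.754], [0.0, 0.0, 0.0, 1.0]]
feeder [(0.63, [0.504, 0.035, 0.002])]
spoke_ball [(0.83, [0.452, 0.0, 0.162])]
pawl_knob [(0.51, [0.552, 0.091, 0.207])]
pawl_pivot [(0.95, [0.516, 0.098, 0.158]), (0.26, [0.551, 0.092, 0.206])]
tray [(0.62, [0.495, -0.183, 0.002])]
jar [(0.52, [0.444, 0.245, 0.005]), (0.28, [0.495, -0.184, 0.003])]
screwdriver [(0.5, [0.341, 0.012, -0.0])]
spare_roller [(0.82, [0.62, 0.053, 0.002])]
top [[0.02, 0.997, -0.072, 0.483], [-1.0, 0.019, -0.007, 0.043], [-0.006, 0.072, 0.997, 1.212], [0.0, 0.0, 0.0, 1.0]]
feeder [(0.78, [0.504, 0.036, -0.003])]
spoke_ball [(0.86, [0.455, -0.001, 0.166])]
pawl_knob [(0.62, [0.552, 0.094, 0.201])]
pawl_pivot [(0.73, [0.512, 0.107, 0.158])]
tray [(0.68, [0.492, -0.19, 0.002]), (0.33, [0.451, 0.247, -0.001])]
jar [(0.76, [0.448, 0.246, -0.001]), (0.16, [0.556, 0.095, 0.204])]
screwdriver [(0.67, [0.344, 0.007, -0.001])]
spare_roller [(0.18, [0.554, 0.095, 0.201])]
```

View pics/scene0.png

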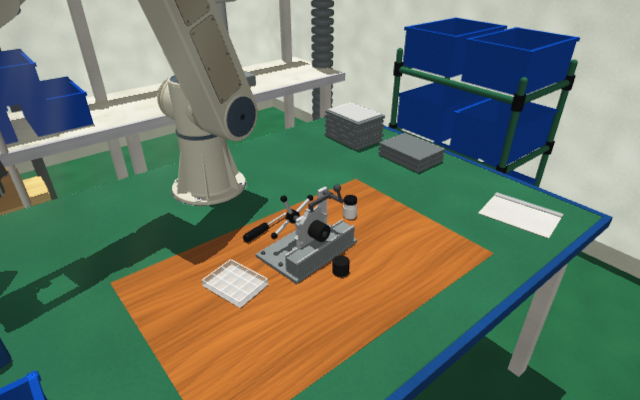

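View pics/top0.png

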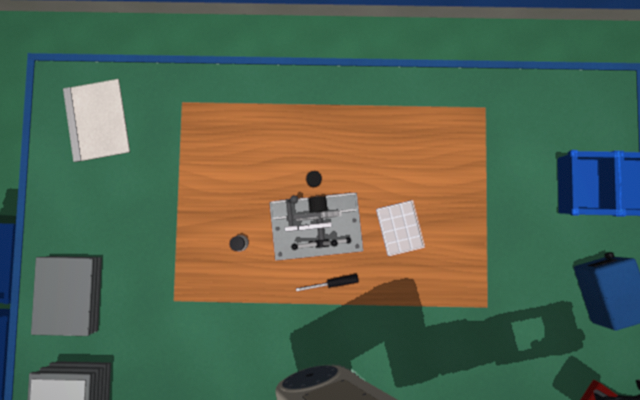

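Scene: the feeder sits mid-board at about (320,235), its handwheel on the robot side and its knob at the far left end. Jar, tray, screwdriver and spare roller stand around it. In the top view the base's far edge runs (271,203)–(357,194), so yaw is about +6°. I'll refine the pose next.

```bash
cat >> h.py <<'E'
def cloud(c):
    p,d=env.read_camera(c); k=env.get_calibration(c); v,u=np.mgrid[:400,:640]
    P=np.stack([(u-k["cx"])/k["fx"]*d,-(v-k["cy"])/k["fy"]*d,-d],-1); E=k["extrinsics"]
    W=P@E[:3,:3].T+E[:3,3]; W[d==0]=np.nan
    return p,W
def marks(t,n=3):
    out=[]
    for c in ("top","scene"):
        for _ in range(n):
            env.read_camera(c)
            r=[x for x in env.landmark_of(c,t) if x["p"]>.3][:1]
            if r: out.append(r[0]["at"])
    return np.array(out)
E
python3 - <<'E'
from h import *
p,W=cloud("top")
m=(np.abs(W[...,2]-.012)<.006)&(np.abs(W[...,0]-.504)<.12)&(np.abs(W[...,1]-.036)<.15)
q=W[m][:,:2].astype(np.float32)
print(len(q),cv2.minAreaRect(q*1000))
g,k=cloud("top")[0],None
o=env.outline_of("top","feeder")[0]["pixels"]
Z=W[o]; Z=Z[~np.isnan(Z[:,0])]; print(cv2.minAreaRect((Z[:,:2]*1000).astype(np.float32)))
for t in ("feeder","spoke_ball","pawl_knob","pawl_pivot"):
    a=marks(t); print(t,np.round(a.mean(0),4),np.round(a.std(0),4))
s=env.get_state(); print(Rq(s["ee_rot"]).as_matrix().round(3),s["eef_pos"])
p,_=env.read_camera("scene"); cv2.imwrite("pics/c1.png",cv2.resize(p[150:310,200:400,::-1],None,fx=4,fy=3.7,interpolation=3)[:600])
E
```

```text
2822 ((504.37506103515625, 35.46611022949219), (296.0272521972656, 236.95941162109375), 89.8648910522461)
((496.6434631347656, 43.43385314941406), (171.49232482910156, 244.9355926513672), 8.122323989868164)
feeder [ 5.018e-01  3.320e-02 -3.000e-04] [0.0016 0.0008 0.0009]
spoke_ball [0.463  0.0049 0.1361] [0.0177 0.0126 0.0615]
pawl_knob [0.5534 0.094  0.2043] [0.0021 0.0025 0.0013]
pawl_pivot [0.5133 0.1018 0.1607] [0.0026 0.0031 0.0026]
[[-0.     0.255 -0.967]
 [ 0.    -0.967 -0.255]
 [-1.    -0.    -0.   ]] [ 0.15935504 -0.6043364   0.20588333]
```

View pics/c1.png

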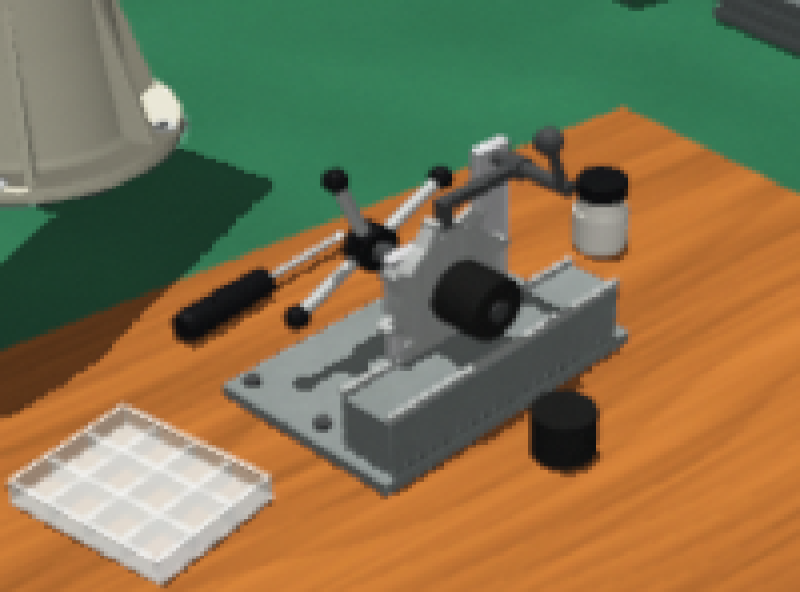

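The scene crop shows the uppermost spoke ball at (440,178), leaning to -y. I read the pawl as down, with its knob at (548,138), and the left ball at (335,180) is the next spoke. The fit gives yaw of about 7.3° and an origin of about (.502,.0335). Next: shut the gripper, rise, align and fly to the -y side of the knob.

```bash
python3 -m handwheel '[[0,-0.05,0,0,0.0625,0,0],[0,-0.045,0,0,0,0,0],[0,0,-0.043,-0.034,0,0,0],[0,0,-0.043,-0.034,0,0,0],[0,0,-0.043,-0.034,0,0,0],[0,0,-0.043,-0.034,0,0,0],[0,0,-0.043,-0.034,0,0,0],[0,0,-0.043,-0.034,0,0,0],[0,0,-0.043,-0.034,0,0,0],[0,0,-0.043,-0.034,0,0,0],[0,0,-0.043,-0.034,0,0,0],[0,0,-0.043,-0.034,0,0,0],[0,0,-0.043,-0.034,0,0,0],[0,0,0,0,0,0,0]]'
cat >> h.py <<'E'
O=np.array([.502,.0335,0]); F=R.from_euler("z",7.3,degrees=True)
def tofeed(p): return F.inv().apply(np.asarray(p)-O)
def where():
    s=env.get_state(); M=Rq(s["ee_rot"])
    print("t",round(s["t"],2),"TCP feeder mm",np.round(tofeed(s["eef_pos"])*1000,1),"axes in feeder\n",(F.inv()*M).as_matrix().round(3),"F",np.round(F.inv().apply(s["force"]),2),"w",round(s["width"],4))
E
python3 -c "
from h import *
where()"
```

```text
t: 5.25
eef_pos: [0.4829, -0.0742, 0.3058]
ee_rot: [0.044, 0.708, 0.041, -0.703]
force: [0.2, -0.2, 0.7]
width: 0.0002
t 5.25 TCP feeder mm [ -32.6 -104.4  305.8] axes in feeder
 [[ 0.007 -0.007 -1.   ]
 [-0.004 -1.     0.007]
 [-1.     0.004 -0.007]] F [ 0.21 -0.25  0.66] w 0.0002
```

```bash
python3 -m handwheel '[[0,0,-0.04,-0.031,0,0,0],[0,0,-0.04,-0.031,0,0,0],[0,0,-0.039,-0.03,0,0,0],[0,0,0,0,0,0,0],[0,0.04,0,0,0,0,0],[0,0,0,0,0,0,0]]'
python3 - <<'E'
from h import *
where()
a=marks("pawl_knob",2); print(tofeed(a)*1000)
p,_=env.read_camera("wrist"); cv2.imwrite("pics/w1.png",p[:,:,::-1])
E
```

```text
t: 6.0
eef_pos: [0.5614, 0.0539, 0.2658]
ee_rot: [0.044, 0.708, 0.039, -0.703]
force: [-0.9, 0.4, 0.6]
width: 0.0002
t 6.0 TCP feeder mm [ 61.5  12.7 265.8] axes in feeder
 [[ 0.007 -0.009 -1.   ]
 [-0.007 -1.     0.009]
 [-1.     0.007 -0.007]] F [-0.81  0.54  0.63] w 0.0002
[[ 58.59946889  54.49580026 204.8       ]
 [ 59.77457352  53.43791127 204.5       ]
 [ -3.47901728  -1.97393991  -0.9       ]
 [ 59.24296916  54.01009726 207.2       ]]
```

View pics/w1.png

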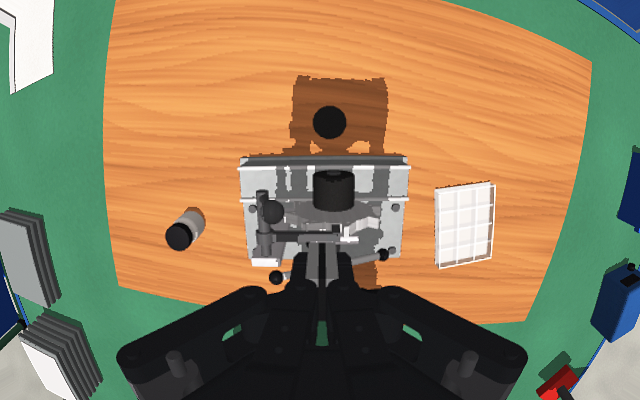

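Pose confirmed: the wrist view has the knob at (271,211) and the shut tips near (322,250), on its -y side. Next I lower and push towards +y.

```bash
python3 -m handwheel '[[0,0.035,0,0,0,0,0],[0,0.035,0,0,0,0,0],[0,0,0,0,0,0,0],[0,0,-0.012,0,0,0,0],[0,0,-0.008,0,0,0,0],[0,0,-0.006,0,0,0,0],[0,0,-0.006,0,0,0,0],[0,0,-0.006,0,0,0,0],[0,0,-0.006,0,0,0,0],[0,0,0,0,0,0,0]]'
python3 - <<'E'
from h import *
where()
a=marks("pawl_knob",2); print(tofeed(a)*1000)
E
```

```text
t: 7.7
eef_pos: [0.563, 0.1027, 0.204]
ee_rot: [0.044, 0.714, 0.04, -0.697]
force: [0.3, 0.7, -0.4]
width: 0.0003
t 7.7 TCP feeder mm [ 69.3  60.9 204. ] axes in feeder
 [[ 0.023 -0.008 -1.   ]
 [-0.007 -1.     0.008]
 [-1.     0.007 -0.023]] F [ 0.43  0.66 -0.38] w 0.0003
[[ 56.70748272  52.31855697 206.2       ]
 [ 58.43468015  49.27441685 204.5       ]]
```

```bash
python3 - <<'E'
from h import *
p,_=env.read_camera("scene"); q,_=env.read_camera("wrist")
a=cv2.resize(p[160:240,270:370,::-1],(750,600),interpolation=3)
b=cv2.resize(q[130:290,220:420,::-1],(750,600),interpolation=3)
cv2.imwrite("pics/c2.png",cv2.resize(np.hstack([a,b]),(800,320)))
print(env.get_state()["joint_positions"])
E
```

```text
[ 0.18219876  0.26043265  1.76826349 -0.00928487  1.08988508  1.6384224 ]
```

View pics/c2.png

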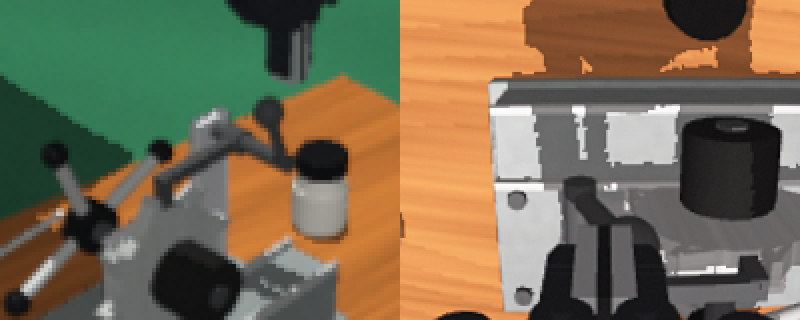

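Scene crop: the shut fingertip (290,75) appears above and behind the knob (270,108). The pawl still looks down, and the tool is off its commanded line. I'll locate the tip in depth.

```bash
python3 - <<'E'
from h import *
for c in ("scene","top"):
    p,W=cloud(c); T=tofeed(W.reshape(-1,3)).reshape(W.shape)*1000
    if c=="scene":
        for r in range(172,196,2): print(r,[tuple(int(v) if v==v else -1 for v in T[r,u]) for u in range(331,349,3)])
    m=(T[...,2]>190)&(T[...,2]<260)&(abs(T[...,0]-60)<60)&(abs(T[...,1]-60)<60)
    Q=T[m]
    for lo in range(190,240,8):
        q=Q[(Q[:,2]>=lo)&(Q[:,2]<lo+8)]
        if len(q): print(c,lo,len(q),q.min(0).round(),q.max(0).round())
E
```

```text
172 [(-258, 393, 3), (-257, 408, -2), (66, 46, 255), (75, 47, 258), (78, 54, 257), (80, 63, 254)]
174 [(-252, 386, 0), (-242, 391, 1), (63, 50, 248), (76, 46, 254), (78, 54, 251), (82, 62, 249)]
176 [(-243, 376, 0), (-234, 382, 0), (65, 48, 243), (74, 49, 246), (79, 54, 246), (79, 66, 241)]
178 [(-233, 365, -1), (-222, 368, 1), (63, 50, 236), (73, 50, 240), (79, 54, 241), (80, 64, 237)]
180 [(-222, 353, 0), (-214, 359, 0), (-203, 363, 2), (67, 57, 229), (77, 57, 233), (-180, 385, 2)]
182 [(-214, 343, -1), (-203, 347, 1), (-196, 356, 0), (-186, 360, 2), (-182, 371, 0), (-173, 377, 0)]
184 [(-201, 329, 1), (-194, 337, 0), (-188, 346, 0), (-178, 350, 1), (-172, 360, 0), (-163, 365, 1)]
186 [(-195, 323, -1), (55, 49, 211), (62, 52, 212), (-172, 343, -1), (-163, 349, 0), (-156, 356, 0)]
188 [(-182, 307, 2), (57, 47, 207), (66, 47, 210), (67, 58, 206), (-153, 337, 1), (-146, 345, 0)]
190 [(-173, 298, 1), (60, 43, 204), (65, 49, 203), (-152, 320, 0), (-144, 326, 1), (-134, 331, 3)]
192 [(-164, 288, 1), (-158, 296, 0), (62, 53, 195), (-140, 306, 3), (-136, 318, 0), (-129, 325, 0)]
194 [(26, 71, 166), (-149, 286, 1), (59, 56, 186), (-132, 296, 3), (-129, 309, 0), (-121, 315, 0)]
scene 190 5 [ 61.  53. 191.] [ 63.  61. 195.]
scene 198 16 [ 56.  43. 198.] [ 69.  58. 205.]
scene 206 29 [ 53.  44. 207.] [ 69.  62. 214.]
scene 214 3 [ 59.  50. 214.] [ 66.  52. 215.]
scene 222 2 [ 66.  56. 230.] [ 68.  57. 230.]
scene 230 17 [ 61.  51. 230.] [ 81.  75. 238.]
scene 238 34 [ 61.  46. 238.] [ 82.  74. 246.]
```

```bash
python3 - <<'E'
from h import *
where()
k=env.get_calibration("wrist")["extrinsics"]; print("wrist cam feeder",tofeed(k[:3,3])*1000, env.get_state()["qd"].round(3) if hasattr(env.get_state()["qd"],"round") else env.get_state()["qd"])
for c in ("scene","top"):
    p,W=cloud(c); T=tofeed(W.reshape(-1,3)).reshape(W.shape)*1000
    m=(T[...,2]>218)&(T[...,2]<320)&(abs(T[...,0]-60)<60)&(abs(T[...,1]-60)<60)
    Q=T[m]; print(c,len(Q),Q[:,2].min() if len(Q) else 0)
E
```

```text
t 8.3 TCP feeder mm [ 69.3  60.4 204. ] axes in feeder
 [[ 0.023 -0.009 -1.   ]
 [-0.007 -1.     0.008]
 [-1.     0.007 -0.023]] F [-0.89 -0.15 -0.05] w 0.0
wrist cam feeder [142.09431768  61.41828859 374.59732139] [ 0.001  0.001 -0.001  0.001 -0.     0.   ]
scene 680 227.74109975177603
top 2 306.41006391536683
```

```bash
python3 - <<'E'
from h import *
k=env.get_calibration("wrist"); p,d=env.read_camera("wrist"); E=k["extrinsics"]
v,u=np.mgrid[:400,:640]; x=(u-k["cx"])/k["fx"]; y=(v-k["cy"])/k["fy"]; th=np.hypot(x,y); s=np.tan(th)/np.maximum(th,1e-9)
P=np.stack([x*s*d,-y*s*d,-d],-1); W=P@E[:3,:3].T+E[:3,3]; T=tofeed(W.reshape(-1,3)).reshape(W.shape)*1000
print({t:[(round(r["p"],2),(tofeed(r["at"])*1000).round(1).tolist()) for r in env.landmark_of("wrist",t)[:2]] for t in ("pawl_knob","pawl_pivot","feeder","spare_roller","jar","tray")})
for vv in range(225,300,6): print(vv,round(float(d[vv,322]),3),[T[vv,uu].round().astype(int).tolist() for uu in (312,322,332)])
E
```

```text
{'pawl_knob': [(0.74, [58.2, 54.7, 204.0])], 'pawl_pivot': [(0.55, [119.5, 2.2, -0.3]), (0.39, [58.6, 54.6, 208.5])], 'feeder': [(0.77, [4.4, 3.5, -4.6])], 'spare_roller': [(0.8, [121.1, 2.2, -2.6]), (0.46, [-33.7, -212.2, -2.5])], 'jar': [(0.69, [-29.9, 222.4, -2.9])], 'tray': [(0.85, [-35.9, -210.5, -3.7])]}
225 0.387 [[63, 68, 167], [3, 60, 12], [4, 47, 14]]
231 0.383 [[62, 67, 175], [-2, 60, 18], [-2, 47, 19]]
237 0.202 [[59, 67, 180], [62, 61, 187], [-2, 48, 37]]
243 0.152 [[79, 66, 235], [79, 61, 234], [79, 56, 234]]
249 0.145 [[79, 66, 241], [79, 61, 242], [79, 56, 242]]
255 0.14 [[79, 65, 248], [79, 61, 248], [79, 56, 248]]
261 0.134 [[79, 65, 254], [79, 61, 253], [79, 57, 255]]
267 0.13 [[79, 65, 259], [78, 61, 258], [79, 57, 260]]
273 0.123 [[79, 65, 264], [79, 61, 265], [79, 57, 264]]
279 0.119 [[78, 65, 268], [79, 61, 269], [78, 57, 268]]
285 0.121 [[80, 65, 275], [76, 61, 268], [80, 57, 275]]
291 0.122 [[80, 65, 279], [72, 61, 267], [79, 57, 279]]
297 0.122 [[80, 65, 283], [70, 61, 268], [79, 58, 282]]
```

The wrist and scene depth agree: the fingertips end about 25 mm above the reported TCP. They passed over the knob without touching it, and the knob still reads (58,54,204). I'll use tip = TCP z + 25 mm, back off and measure the tool's extents.

```bash
python3 -m handwheel '[[0,0,0.025,0.005,0,-0.011,0],[0,0,0.024,0.005,0,0,0],[0,0,0,0,0,0,0]]'
python3 - <<'E'
from h import *
where()
p,W=cloud("scene"); T=tofeed(W.reshape(-1,3)).reshape(W.shape)*1000
for lo in range(216,330,10):
    q=T[(T[...,2]>lo)&(T[...,2]<=lo+10)&(abs(T[...,0]-60)<90)&(abs(T[...,1]-12)<90)]
    if len(q): print(lo,len(q),q.min(0).round(),q.max(0).round())
E
```

```text
t: 9.12
eef_pos: [0.5589, 0.0518, 0.2042]
ee_rot: [0.045, 0.706, 0.04, -0.706]
force: [-0.2, 0.8, -0.7]
width: -0.0001
t 9.12 TCP feeder mm [ 58.8  10.9 204.2] axes in feeder
 [[-0.    -0.008 -1.   ]
 [-0.007 -1.     0.008]
 [-1.     0.007  0.   ]] F [-0.09  0.84 -0.67] w -0.0001
226 13 [ 51.   6. 230.] [ 72.  19. 235.]
236 37 [ 53.  -3. 236.] [ 71.  26. 246.]
246 44 [ 54.  -5. 246.] [ 72.  27. 255.]
256 46 [ 54.  -3. 256.] [ 72.  27. 266.]
266 28 [ 60. -14. 266.] [ 73.  42. 276.]
276 98 [ 48. -24. 276.] [ 75.  48. 286.]
286 93 [ 48. -32. 286.] [ 76.  54. 296.]
296 128 [ 45. -39. 296.] [ 79.  63. 306.]
306 138 [ 48. -48. 306.] [ 79.  73. 316.]
316 183 [ 45. -50. 316.] [ 80.  71. 326.]
326 139 [ 53. -43. 326.] [ 81.  61. 336.]
```

```bash
python3 -m handwheel '[[0,0.018,0,0,0,0,0],[0,0.018,0,0,0,0,0],[0,0,-0.012,0,0,0,0],[0,0,0,0,0,0,0]]'; python3 -c "
from h import *
where()"
```

```text
t: 9.68
eef_pos: [0.5571, 0.0675, 0.1649]
ee_rot: [-0.045, -0.706, -0.041, 0.706]
force: [-0.4, -0.2, -0.1]
width: -0.0005
t 9.68 TCP feeder mm [ 59.   26.8 164.9] axes in feeder
 [[-0.001 -0.006 -1.   ]
 [-0.005 -1.     0.006]
 [-1.     0.005  0.001]] F [-0.44 -0.18 -0.11] w -0.0005
```

```bash
python3 -m handwheel '[[0,0,-0.006,0,0,0,0],[0,0,-0.006,0,0,0,0],[0,0,-0.006,0,0,0,0],[0,0,-0.006,0,0,0,0],[0,0,-0.006,0,0,0,0],[0,0,0,0,0,0,0]]'; python3 - <<'E'
from h import *
where()
a=marks("pawl_knob",2); print(tofeed(a)*1000)
E
```

```text
t: 10.42
eef_pos: [0.554, 0.1003, 0.1662]
ee_rot: [0.045, 0.707, 0.041, -0.705]
force: [0.5, 0.1, -0.0]
width: 0.0
t 10.43 TCP feeder mm [ 60.1  59.7 166.2] axes in feeder
 [[ 0.002 -0.005 -1.   ]
 [-0.005 -1.     0.005]
 [-1.     0.005 -0.002]] F [ 0.46  0.01 -0.01] w 0.0
[[ 56.28628403  93.10265426 200.9       ]
 [ 59.81898464  92.34765334 201.2       ]]
```

The pawl is lifted: the knob reads (58,93,201), as given for the lifted position. Next: retreat, rise and go to the -y side of the top spoke ball.

```bash
python3 -m handwheel '[[0,0,0.02,0,0,0,0],[0,-0.045,0,0,0,0,0],[0,-0.03,0,0,0,0,0],[0,0,0.038,0.037,0,0,0],[0,0,0.038,0.037,0,0,0],[0,0,0.038,0.037,0,0,0],[0,0,0,0,0,0,0]]'; python3 - <<'E'
from h import *
where()
for t in ("spoke_ball","pawl_knob"):
    a=marks(t,2); print(t,(tofeed(a)*1000).round(1).tolist())
p,_=env.read_camera("scene"); cv2.imwrite("pics/c3.png",cv2.resize(p[160:260,270:370,::-1],(600,600),interpolation=3))
E
```

```text
t: 11.7
eef_pos: [0.4577, -0.0567, 0.2442]
ee_rot: [0.046, 0.707, 0.04, -0.705]
force: [0.3, 0.3, 0.8]
width: 0.0001
t 11.7 TCP feeder mm [-55.4 -83.8 244.2] axes in feeder
 [[ 0.002 -0.006 -1.   ]
 [-0.009 -1.     0.006]
 [-1.     0.009 -0.002]] F [0.3  0.22 0.83] w 0.0001
spoke_ball [[-51.5, -29.4, 162.9], [-47.2, -28.1, 161.7], [-51.9, -27.1, 164.7], [-54.7, -29.1, 164.0]]
pawl_knob [[58.3, 93.3, 197.0], [59.7, 91.2, 199.0], [57.3, 90.7, 202.6], [56.7, 90.9, 205.7]]
```

View pics/c3.png

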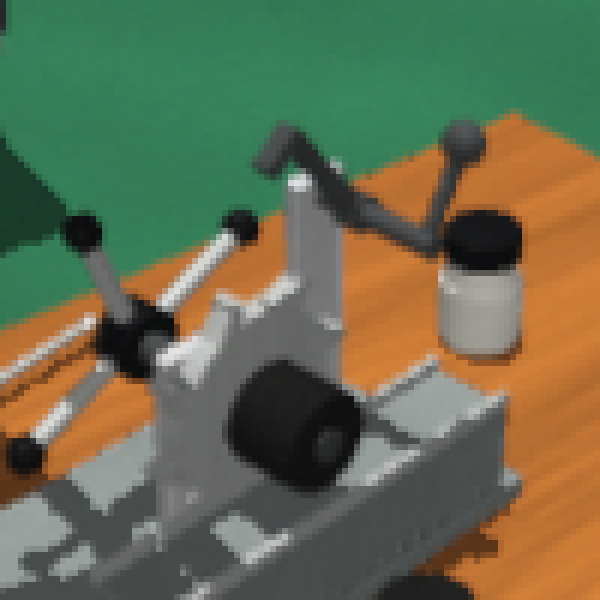

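Pawl up, with the knob at (463,140) and the nose raised at (270,160). The top spoke ball, at (83,232), reads y=-28, z=163.5, so the wheel is at about 0.06. Next I descend beside it.

```bash
python3 -m handwheel '[[0,0.038,0,-0.003,0,0,0],[0,0.038,0,-0.002,0,0,0],[0,0.038,0,0,0,0,0],[0,0,0,0,0,0,0]]'; python3 -c "
from h import *
where()"
```

```text
t: 13.05
eef_pos: [0.467, -0.0542, 0.1287]
ee_rot: [0.047, 0.708, 0.041, -0.703]
force: [-0.3, -0.2, 0.2]
width: -0.0003
t 13.05 TCP feeder mm [-45.9 -82.5 128.7] axes in feeder
 [[ 0.006 -0.002 -1.   ]
 [-0.009 -1.     0.002]
 [-1.     0.009 -0.006]] F [-0.31 -0.12  0.18] w -0.0003
```

```bash
python3 -m handwheel '[[0,0,-0.014,0.004,0,0,0],[0,0,-0.012,0.002,0,0,0],[0,0,-0.01,0,0,0,0],[0,0,-0.01,0,0,0,0],[0,0,-0.01,0,0,0,0],[0,0,-0.01,0,0,0,0],[0,0,0,0,0,0,0]]'; python3 - <<'E'
from h import *
where()
a=marks("spoke_ball",2); print((tofeed(a)*1000).round(1).tolist())
E
```

```text
t: 13.92
eef_pos: [0.4568, 0.0147, 0.1358]
ee_rot: [0.049, 0.713, 0.041, -0.699]
force: [-0.3, 0.3, 0.4]
width: -0.0003
t 13.93 TCP feeder mm [-47.2 -12.9 135.8] axes in feeder
 [[ 0.019 -0.    -1.   ]
 [-0.013 -1.    -0.   ]
 [-1.     0.013 -0.019]] F [-0.3   0.29  0.43] w -0.0003
[[-54.9, 8.7, 170.4], [-53.7, 11.9, 168.8]]
```

```bash
python3 -m handwheel '[[0,0.004,-0.005,0.002,0,-0.006,0],[0,0,-0.005,0,0,0,0],[0,0,0,0,0,0,0]]'; python3 - <<'E'
from h import *
where()
a=tofeed(marks("spoke_ball",4))*1000; print(a.round(1).tolist())
m=np.median(a,0); print(m,"wheel",-.33-np.arctan2(m[1],m[2]-95))
E
```

```text
t: 14.7
eef_pos: [0.4538, 0.0233, 0.131]
ee_rot: [0.049, 0.708, 0.04, -0.704]
force: [0.3, 0.1, 1.1]
width: -0.0001
t 14.7 TCP feeder mm [-49.1  -4.  131. ] axes in feeder
 [[ 0.005 -0.002 -1.   ]
 [-0.014 -1.     0.002]
 [-1.     0.014 -0.005]] F [0.28 0.04 1.08] w -0.0001
[[-25.0, 219.3, -1.2], [-54.9, 21.7, 167.5], [-53.5, 20.9, 167.9], [-52.1, 21.0, 163.5], [-52.7, 16.7, 165.0]]
[-52.70111805  20.98450933 165.        ] wheel -0.6212537589404853
```

Wheel at about -0.62. Next: retreat, rise, check and go round to the +y side of the knob.

```bash
python3 -m handwheel '[[0,0,0.025,0,0,0,0],[0,-0.05,0,0,0,0,0],[0,-0.06,0,0,0,0,0],[0,-0.01,-0.042,-0.028,0,0,0],[0,0,-0.042,-0.028,0,0,0],[0,0,-0.042,-0.028,0,0,0],[0,0,-0.042,-0.028,0,0,0],[0,0,0,0,0,0,0]]'; python3 - <<'E'
from h import *
where()
a=tofeed(marks("spoke_ball",3))*1000; print(a.round(1).tolist())
m=np.median(a,0); print(m,"wheel",-.33-np.arctan2(m[1],m[2]-95))
E
```

```text
t: 16.5
eef_pos: [0.5498, 0.1848, 0.2544]
ee_rot: [0.048, 0.709, 0.039, -0.703]
force: [0.5, -0.4, 0.5]
width: -0.0
t 16.5 TCP feeder mm [ 66.6 144.  254.4] axes in feeder
 [[ 0.008 -0.005 -1.   ]
 [-0.013 -1.     0.005]
 [-1.     0.013 -0.008]] F [ 0.49 -0.5   0.48] w -0.0
[[-52.2, 18.6, 168.0], [-49.2, 19.8, 165.7], [-51.5, 19.5, 165.4], [-50.6, 22.1, 167.6], [-52.9, 20.0, 167.9], [-51.3, 21.7, 167.2]]
[-51.39934406  19.89608531 167.4       ] wheel -0.5981875229128812
```

Wheel at -0.60, well inside the window. Lowering on the +y side of the knob.

```bash
python3 -m handwheel '[[0,0.045,0,0.005,0,-0.004,0],[0,0.045,0,0.003,0,0,0],[0,0,0,0,0,0,0]]'; python3 -c "
from h import *
where()"
```

```text
t: 17.48
eef_pos: [0.5422, 0.1794, 0.1645]
ee_rot: [0.046, 0.707, 0.037, -0.705]
force: [0.4, -0.4, 0.4]
width: 0.0
t 17.48 TCP feeder mm [ 58.4 139.7 164.5] axes in feeder
 [[ 0.002 -0.009 -1.   ]
 [-0.013 -1.     0.009]
 [-1.     0.013 -0.002]] F [ 0.33 -0.49  0.42] w 0.0
```

```bash
python3 -m handwheel '[[0,0,0.012,0,0,0,0],[0,0,0.008,0,0,0,0],[0,0,0.006,0,0,0,0],[0,0,0.006,0,0,0,0],[0,0,0.006,0,0,0,0],[0,0,0.006,0,0,0,0],[0,0,0.004,0,0,0,0],[0,0,0,0,0,0,0]]'; python3 - <<'E'
from h import *
where()
for t in ("spoke_ball","pawl_knob"):
    a=marks(t,2); print(t,(tofeed(a)*1000).round(1).tolist())
E
```

```text
t: 18.48
eef_pos: [0.5534, 0.1318, 0.176]
ee_rot: [0.043, 0.712, 0.039, -0.7]
force: [-0.0, 1.1, -0.1]
width: -0.0001
t 18.48 TCP feeder mm [ 63.5  91.  176. ] axes in feeder
 [[ 0.016 -0.012 -1.   ]
 [-0.006 -1.     0.012]
 [-1.     0.006 -0.016]] F [ 0.09  1.1  -0.08] w -0.0001
spoke_ball [[-48.9, 21.3, 166.0], [-50.2, 23.3, 163.9], [-51.6, 20.8, 168.9], [-54.2, 20.7, 166.3]]
pawl_knob [[57.3, 51.6, 205.8], [56.8, 52.1, 208.8]]
```

The knob reads y=52, so the pawl has dropped. Retreating and checking.

```bash
python3 -m handwheel '[[0,0,-0.025,0,0,0,0],[0,-0.05,-0.02,0,0,0,0],[0,-0.06,-0.03,0,0,0,0],[0,-0.04,-0.04,0,0,0,0],[0,0,0,0,0,0,0]]'; python3 - <<'E'
from h import *
where()
for t in ("spoke_ball","pawl_knob","tray","jar","screwdriver","spare_roller"):
    a=marks(t,2); m=np.median(a,0); print(t,m.round(3),(tofeed(m)*1000).round(1))
p,_=env.read_camera("scene"); cv2.imwrite("pics/c4.png",cv2.resize(p[170:280,270:380,::-1],(600,600),interpolation=3))
E
```

```text
t: 19.9
eef_pos: [0.5372, 0.249, 0.3273]
ee_rot: [0.042, 0.711, 0.039, -0.701]
force: [1.1, -0.7, 0.0]
width: -0.0001
t 19.9 TCP feeder mm [ 62.3 209.2 327.3] axes in feeder
 [[ 0.014 -0.013 -1.   ]
 [-0.005 -1.     0.013]
 [-1.     0.005 -0.015]] F [ 1.05 -0.83  0.02] w -0.0001
spoke_ball [0.449 0.046 0.166] [-51.2  19.2 166.4]
pawl_knob [0.551 0.094 0.205] [ 56.6  53.9 204.7]
tray [ 0.493 -0.185  0.001] [ -36.8 -215.8    1.2]
jar [ 0.446  0.244 -0.   ] [-2.860e+01  2.161e+02 -2.000e-01]
screwdriver [ 0.342  0.01  -0.001] [-161.6   -3.3   -0.6]
spare_roller [0.622 0.051 0.001] [121.6   1.7   1. ]
```

View pics/c4.png

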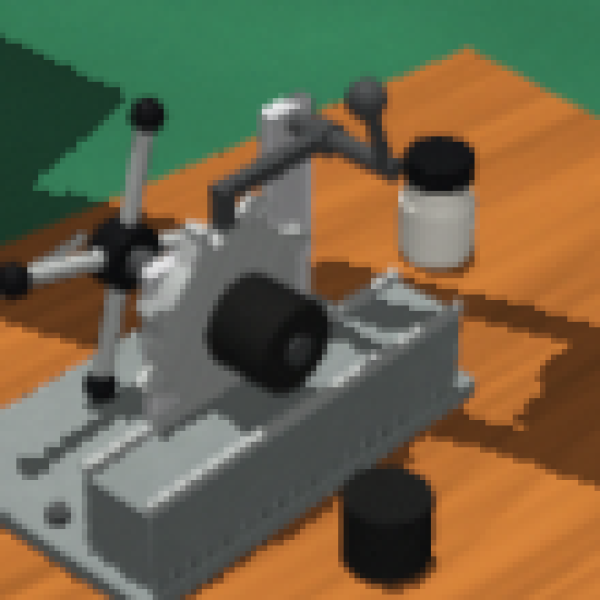

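The pawl's nose at (222,210) sits down in the ratchet wheel, and the knob at (366,98) is back at its lowered position. The wheel is one notch back, with the top spoke ball at (148,113). The bystanders have not moved and the robot is clear, so I'm handing in.

```bash
python3 -c "
from bench import env
print(env.job_done())"
```

```text
the job is handed in; nothing more can be done
None
```

The job is done and handed in at about 20 s of robot time. With the gripper shut, I tipped the pawl up, pushed the top spoke ball back one notch, then tipped the pawl down again.

**Last checks:**
- **Pawl:** the knob reads y 54, z 205 mm in the feeder's frame, which matches the fully lowered position (204 mm high). The last picture shows the nose down in the ratchet wheel.
- **Wheel:** it went from about 0.06 to about -0.60, inside the -0.77 to -0.45 window. It still read about that after the pawl dropped.
- **Other things:** tray, jar, screwdriver and spare roller all read within a few mm of where they started. No force reading after a move was above about 1 N, and the robot was clear of everything.

**What disagreed:**
- **First attempt:** my first pass at the knob went over it without touching. Both cameras showed the shut fingertips about 25 mm above the reported TCP height, so I corrected for that offset from then on.
- **Drift:** the arm strayed by up to about 10 mm on several moves, and I corrected it as I went.
- **Bad detections:** two detections were plainly wrong, one of the knob and one of the spoke ball, and I left them out of the measurements.

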